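# Set the whetstone home on the sharpening board and clamp it with the cam lever

### The arm

A 6-joint arm with a two-finger parallel gripper is mounted at the origin on the work surface; the furniture and walls round the work are solid. World frame = base frame: x ahead of the robot, y to its left, z up, the work surface at z = 0. Lengths are in m, angles in rad, forces in N, time in s.
With the tool pointing down it reaches from about 0.35 to 0.975 m from the base axis. Payload 4.9 kg.
Tool frame: the origin (TCP) lies between the finger pads; the fingertips stand 17 mm ahead of it and the grasp point (between the pads) lies 2 mm behind it; z points along the fingers, y is the direction in which the jaws open and shut (so a half turn about z gives the same grasp; the last joint's range is limited). The gripper opens to 85 mm and grips with 20 to 120 N. Pads are 22 mm wide; open, the fingers measure 114 mm over their backs; the gripper's body (76 mm by 85 mm) begins 54 mm behind the grasp point. The pads swing forward as they close: fully open they stand 13 mm farther back than shut.
Start: joints at [1.113, 0.053, 1.613, -0, 1.476, -0.119], TCP at [0.208, 0.589, 0.248] pointing down, gripper open.
Joint ranges: [-3.01, 3.01], [-1.01, 2.22], [0.06, 2.58], [-1.02, 4.17], [0.09, 2.62], [-3.14, 3.14]. Speed limits (rad/s): [2.57, 2.57, 3.14, 3.14, 3.14, 3.14].

### API

Orientations are given as a unit quaternion [w, x, y, z].
In Python, from plant import state, grab_frame, camera_model, job_done, find_in, silhouettes, landmark_of gives the robot as it stands.
- The arm moves only by the shell command python3 -m crank 'ROWS'. ROWS is JSON, a list of rows, each an object with "angular": the turn, a rotation vector about the tool's x, y, z each as a share of 5 degrees, from -1 to 1, a list of three; "delta_pos": the shift along the tool's x, y, z each as a share of 3 cm, from -1 to 1, a list of three; "gripper": the opening, from 0 (shut) to 1 (fully open). In form: [{"angular": [ax, ay, az], "delta_pos": [tx, ty, tz], "gripper": gripper}, ...]. A call has 1 to 12 rows; each row shifts and turns the commanded pose from where the row before left it, along the tool's axes as they then stand; what a row does not reach is not made up. A row lasts 1/8 s, in which the tool goes at most 62.5 mm and 10.7 degrees, less where a joint would pass 70% of its speed; a pose out of reach is approached as far as the arm can. A call with a number of a shift or a turn outside -1 to 1 is refused whole. A call with a gripper value outside its range is refused whole. The fingers move at their own pace and stop on an object; the grip force is fixed at half the most. Time passes only in rows, so rows that do not move let the fingers close. It gives the time, the measured TCP pose, the force and the opening at its end, in the units of the state.
- state(): the state, without advancing time (a new reading comes with each control period).
- grab_frame(name): name is "side" or "top" or "wrist"; returns the picture (400x640x3 uint8, red, green, blue); there is no depth.
- camera_model(name): a dict with "camera_matrix" (3x3 intrinsics, pixels), "rvec" (rotation vector, rad) and "tvec" (3), from world to camera coordinates, as OpenCV has them; the wrist camera has in their place "mount" (4x4, takes a point from camera to tool coordinates, whose origin is the TCP and whose axes are the flange's). Camera axes: x right, y down, z forward; pixel columns grow to the right and rows downward; lengths in m; the calibration is good to about 2 mm. A picture is of the moment at which its call begins: read the wrist's pose just before it. camera_model takes no time and is no camera call.
- job_done(): hands the job in, once; it reports no verdict.
Trained networks look in the newest picture that a camera, given by its name, has taken for a name from the list of things; names that differ only in an ending like _2 or _b are one class to them, and where a whole thing is asked for, a point or a joint stands for the part that bears it (a point fixed in the world has none). Each returns a list of dicts, best first, with "conf" (0 to 1); they miss things now and then, are a little off and sometimes report something else, mostly with a low value. They report only what shows in the picture. A call takes as long as a camera call.
- find_in(camera, target): "bbox" ([left, top, right, bottom] in pixels, round what is visible of it).
- silhouettes(camera, target): "mask" (400x640 bool, what is visible of it) and "bbox" ([left, top, right, bottom] in pixels, round what is visible of it).
- landmark_of(camera, target): "pixel" ([column, row] in pixels: a listed point, or the origin of a listed thing).
The state is a dict: "time": time; "joint_pos": joint angles; "joint_vel": joint speeds; "joint_efforts": joint torques, N m; "tool_pos": TCP position; "tool_rot": TCP orientation; "contact_force": force on the tool from outside, world axes, zero at the start; "ft_torque": the same for the moment, N m; "gripper_width": opening from 0.0 (shut) to 1.0 (fully open).
Only numpy, scipy, OpenCV 4.12 (cv2) and the standard library are available. Lean on these libraries where they do the work, as an engineer would, in place of code of your own. Each camera call takes 0.05 s, during which the arm holds its last target.

### The job

Make the sharpening board ready for honing: push the long grey whetstone that lies askew on it along the wooden bed until it sits flat against both the long side fence and the end stop, then swing the cam lever round until the cam bites firmly against the stone's side and keeps it clamped. Only push with the fingers: the stone stays flat on the bed and is not lifted or tipped, and the other things on the table are left where they are.

Things in the scene. Friction and masses are not known exactly. Their poses are not given: they have to be found in the camera images.
- board: Wooden sharpening board, cannot move. Bed 300 mm (its x) by 155 mm (its y, -0.090 to +0.065), top at z = 0.025, on rubber feet. Origin on the table top under the bed; x runs from the near end to the end stop, y left, z up. Fence along the whole left edge, inner face y = +0.035; end stop across the far end, inner face x = +0.120, y from -0.040 to +0.035. Both rise to z = 0.051.
- whetstone: The long grey whetstone: a block 58 mm (its x) by 100 mm (its y) by 45 mm high, 0.4 to 0.8 kg, loose and askew on the near half of the bed, length roughly along the board. Origin at the centre of its underside. Home, its centre is at board x = 0.070, y = 0.006 with its y parallel to the board's x. Friction about 0.6 of its weight: push low, at half its height or less above the bed.
- pivot (a point): Pivot of the clamp, on its upright axis 54 mm above the table, at board x = 0.070, y = -0.0473. The cam below it is a steel disc of radius 17 mm, centred 8 mm off the pivot, 2 to 24 mm above the bed. With the lever out it leaves 9 to 12 mm beside a stone lying along the fence; a stone away from the fence runs into it, so bring the stone to the fence before pushing it past.
- cam_lever (a joint): Lever angle in rad, 0 to 2.1. At 0 it is swung out, pointing 60 degrees clockwise of the board's x seen from above (to the right). Grows clockwise seen from above: towards the near end, then in towards the stone; at 2.1 it points to the near end, along the board. With the stone home the cam meets it at about 1.8; clamping grows from there to 2.1. Under 1 N at the grip turns it, up to 15 N once it bites; it stays where left.
- lever_grip (a point): Middle of the lever's black round grip, on its axis, 85 mm from the pivot, 54 mm above the table. The grip is 16 mm thick (heights 46 to 62 mm) and lies 50 to 105 mm from the pivot; a 9 mm steel rod joins it to the pivot. It sweeps over the board and beyond its right edge.
- engraver: slim wooden-handled engraving tool, 10 x 128 x 10 mm, lying on the red felt to the right of the board; a bystander; origin at the centre of its underside, length along its y
- sanding_block: wooden sanding block, 46 x 76 x 26 mm, at the near left of the board; a bystander; origin at the centre of its underside
- water_dish: small white porcelain dish, 57 mm across, 16 mm high, on the table to the left of the board; a bystander; origin at the centre of its underside
- small_stone: the other whetstone, a squarer and taller grey block 52 x 75 x 63 mm, on the table to the left; a bystander, not the one to clamp; origin at the centre of its underside
- tape_roll: roll of masking tape lying flat, 92 mm across, 19 mm high, to the left; a bystander; origin at the centre of its underside
- clip_peg: wooden spring clip (a clothes peg), 10 x 72 x 14 mm, lying on the table beyond the far left end of the board; a bystander; origin at the centre of its underside, length along its y

How it is judged:
By the outcome, as a careful person would: the job done as asked, in the order asked, and still so for the second after the job is handed in, with the robot touching nothing.
It also fails if it takes over 66 s, if anything falls off the work surface, if the arm or the gripper's body presses on something with over 40 N, if the wrist force passes 120 N, or if a joint passes its speed limit or range.

## Working session

There is one attempt and no reset: what is moved stays moved. The work goes in short steps, Python scripts to look and compute and a shell command to move; the robot and the scene stay as the last step left them, time stands still between calls to the robot, and variables do not carry over. Pictures are saved under pics/ and viewed, and the job is handed in when it is done.

```bash
ls; mkdir -p pics
python3 - <<'E'
from plant import *
import cv2
s=state(); print(s)
for c in ["top","side","wrist"]:
    f=grab_frame(c); cv2.imwrite(f"pics/a_{c}.png",f[:,:,::-1])
    print(c,camera_model(c))
E
```

```text
pics
{'time': 0.0, 'joint_pos': array([ 1.11301010e+00,  5.24846412e-02,  1.61273858e+00,  5.95193931e-07,
        1.47583175e+00, -1.19024960e-01]), 'joint_vel': array([-0.00033166,  0.0006636 ,  0.00070928, -0.00095999, -0.00338481,
       -0.00146803]), 'joint_efforts': array([ 4.56382186e-03, -3.72541451e+01, -3.51168716e+01, -7.83851312e-03,
        7.77785294e-02, -3.02896824e-04]), 'tool_pos': array([0.20775342, 0.58955532, 0.2485338 ]), 'tool_rot': array([7.61809763e-05, 1.68571900e-01, 9.85689323e-01, 2.57822299e-04]), 'contact_force': array([-0.21760298,  0.45740182,  0.43681986]), 'ft_torque': array([-0.00654433, -0.04634115,  0.08226512]), 'gripper_width': 1.004007901432561}
top {'camera_matrix': array([[481.3156627 ,   0.        , 317.27699825],
       [  0.        , 481.3156627 , 198.167655  ],
       [  0.        ,   0.        ,   1.        ]]), 'rvec': array([ 2.19724883, -2.16415831,  0.11707625]), 'tvec': array([-0.11851046,  0.53460041,  1.28738211])}
side {'camera_matrix': array([[392.08184588,   0.        , 320.96748058],
       [  0.        , 392.08184588, 198.65076189],
       [  0.        ,   0.        ,   1.        ]]), 'rvec': array([ 2.13534449, -0.15977896,  0.06691986]), 'tvec': array([-0.54337013,  0.05354254,  0.98925233])}
wrist {'camera_matrix': array([[309.5979381 ,   0.        , 319.45585009],
       [  0.        , 309.5979381 , 197.72227364],
       [  0.        ,   0.        ,   1.        ]]), 'mount': array([[-1.07455013e-04, -9.55703951e-01, -2.94329655e-01,
         7.61754048e-02],
       [ 9.99999924e-01,  7.69845564e-06, -3.90081148e-04,
         4.67849814e-04],
       [ 3.75067978e-04, -2.94329675e-01,  9.55703878e-01,
        -1.25376885e-01],
       [ 0.00000000e+00,  0.00000000e+00,  0.00000000e+00,
         1.00000000e+00]])}
```

View pics/a_top.png

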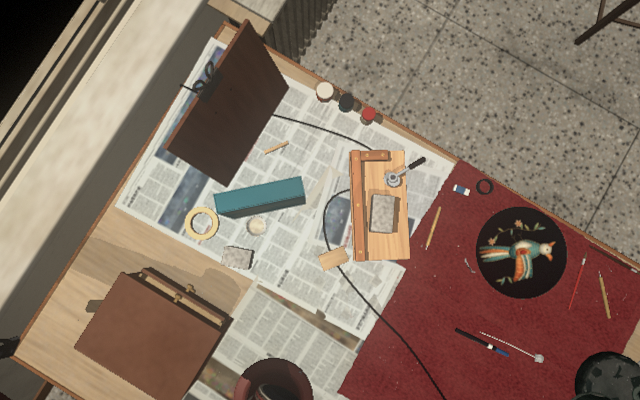

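View pics/a_side.png

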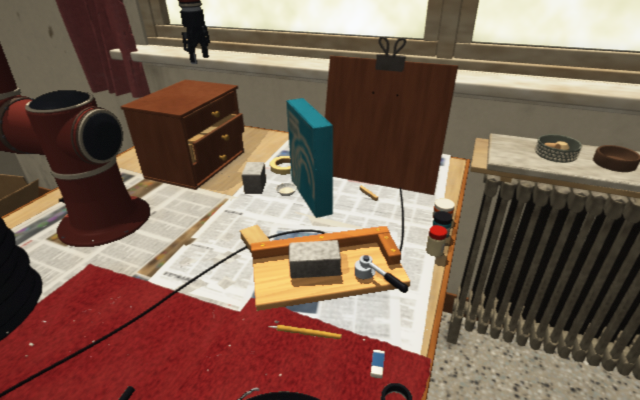

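View pics/a_wrist.png

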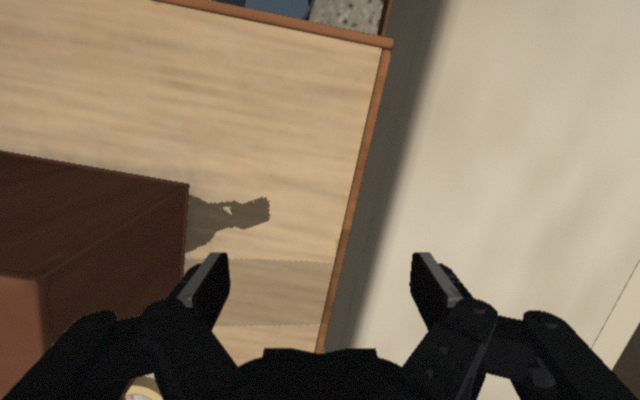

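The top view shows the board at about px (350–410, 150–262): fence on its left, stop at its top. The stone is at (383,214), the lever grip at (415,164), and a tall teal book to the left at (260,197). Next I'll zoom in and measure.

```bash
cat > h.py <<'E'
import numpy as np, cv2
from plant import *
from scipy.spatial.transform import Rotation as Rn
def cam(c):
    m=camera_model(c); K=m["camera_matrix"]
    if "rvec" in m:
        R=cv2.Rodrigues(np.array(m["rvec"]))[0]; t=np.array(m["tvec"]).ravel()
    else:
        s=state(); q=s["tool_rot"]; Rt=Rn.from_quat([q[1],q[2],q[3],q[0]]).as_matrix()
        M=m["mount"]; Rc=Rt@M[:3,:3]; pc=Rt@M[:3,3]+s["tool_pos"]
        R=Rc.T; t=-Rc.T@pc
    return K,R,t
def proj(c,P,C=None):
    K,R,t=C or cam(c); X=(R@np.atleast_2d(P).T).T+t; p=(K@X.T).T; return p[:,:2]/p[:,2:]
def unproj(c,px,z,C=None):
    K,R,t=C or cam(c); px=np.atleast_2d(px).astype(float)
    d=(R.T@np.linalg.inv(K)@np.c_[px,np.ones(len(px))].T).T; o=-R.T@t
    return o+d*((z-o[2])/d[:,2])[:,None]
def save(c,name,box=None,k=1):
    f=grab_frame(c); cv2.imwrite(f"pics/{name}_full.png",f[:,:,::-1]); g=f
    if box: g=f[box[1]:box[3],box[0]:box[2]]
    g=cv2.resize(g,None,fx=k,fy=k,interpolation=cv2.INTER_CUBIC); cv2.imwrite(f"pics/{name}.png",g[:,:,::-1]); return f
E
python3 - <<'E'
from h import *
save("top","b_top",(320,130,450,280),4); save("side","b_side",(230,210,430,320),4)
for n in ["board","whetstone","pivot","lever_grip","engraver","sanding_block","water_dish","clip_peg"]:
    for c in ["top","side"]:
        r=landmark_of(c,n)[:2]; print(n,c,[(np.round(x["pixel"],1),round(x["conf"],2)) for x in r])
print(proj("top",[[0,0,0]]))
E
```

```text
board top [(array([375. , 206.7]), 0.65)]
board side [(array([327.2, 270.2]), 0.97)]
whetstone top [(array([377. , 211.3]), 0.98), (array([277.5, 147.1]), 0.46)]
whetstone side [(array([310.3, 267.8]), 0.82)]
pivot top [(array([391.6, 179.1]), 0.75), (array([420.4, 158.8]), 0.23)]
pivot side [(array([370.1, 258. ]), 0.79), (array([258.4, 242.9]), 0.19)]
lever_grip top [(array([421.3, 160.1]), 0.68)]
lever_grip side [(array([399.2, 280.9]), 0.88)]
engraver top [(array([430.7, 225.6]), 0.57)]
engraver side [(array([308.1, 333.5]), 0.71)]
sanding_block top [(array([333.6, 259.5]), 0.69)]
sanding_block side [(array([257.2, 242.3]), 0.83), (array([281.9, 196.1]), 0.15)]
water_dish top [(array([255.1, 223.2]), 0.91)]
water_dish side [(array([283.4, 193. ]), 0.7)]
clip_peg top [(array([275.9, 145.5]), 0.49)]
clip_peg side [(array([371.6, 195.1]), 0.51)]
[[272.96929934 398.03958785]]
```

View pics/b_top.png

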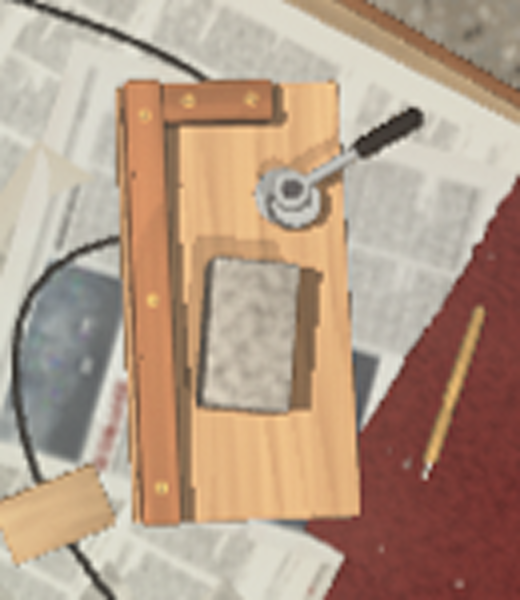

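View pics/b_side.png

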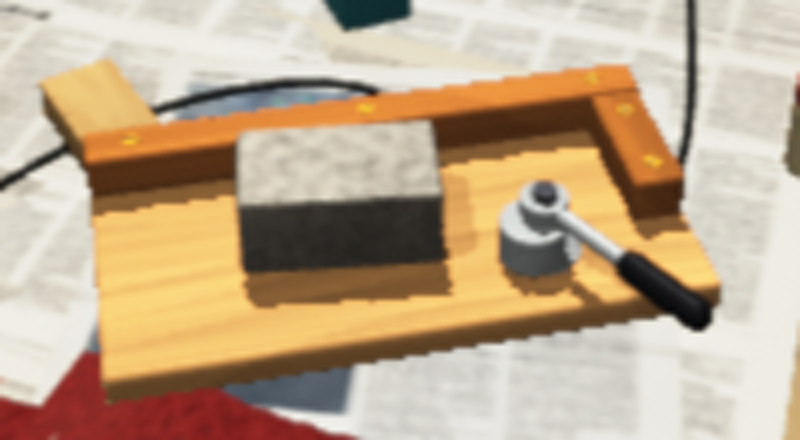

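The board, fence, stop, stone and lever are clear in both zooms. I'll fit the board and stone poses using corners from both views.

```bash
cat > fit.py <<'E'
from h import *
from scipy.optimize import least_squares
Ct,Cs=cam("top"),cam("side")
T=lambda a:np.array(a)/4+[320,130]-0.375
S=lambda a:np.array(a)/4+[230,210]-0.375
bt=[(-.15,-.09,.025,359,516),(.15,-.09,.025,339,83),(-.15,.035,.051,178,521),(.12,.035,.051,163,122),(.12,-.04,.051,273,120),(.15,-.04,.051,271,81)]
bs=[(-.15,-.09,.025,107,383),(.15,-.09,.025,720,283),(.12,-.04,.051,640,185),(.15,-.04,.051,683,178),(.12,.035,.051,592,97)]
def X(p,P):
    c,s=np.cos(p[2]),np.sin(p[2]); P=np.array(P,float); return np.c_[p[0]+c*P[:,0]-s*P[:,1],p[1]+s*P[:,0]+c*P[:,1],P[:,2]]
bt,bs=np.array(bt),np.array(bs)
def fit(t,s,x0):
    fr=lambda p:np.r_[(proj(0,X(p,t[:,:3]),Ct)-T(t[:,3:])).ravel(),(proj(0,X(p,s[:,:3]),Cs)-S(s[:,3:])).ravel()]
    r=least_squares(fr,x0,loss="soft_l1"); return r.x,fr(r.x).reshape(-1,2)
if __name__=="__main__":
    b,r=fit(bt,bs,[.5,-.25,0]); print("board",b.round(4)); print(r.round(1))
    h=.07; st=np.array([(-.029,.05,h,0,0)])
    # stone top corners; order: (x right is -board y): stone y along board x
    a,c=.029,.05
    st=np.array([(a,c,h,300,264),(-a,c,h,212,257),(-a,-c,h,199,407),(a,-c,h,289,412)])
    st[:,:2]=np.c_[st[:,1],-st[:,0]]  # to frame with x along length
    ss=np.array([(a,c,h,440,200),(-a,c,h,433,122),(-a,-c,h,239,132),(a,-c,h,241,207)]); ss[:,:2]=np.c_[ss[:,1],-ss[:,0]]
    p,r=fit(st,ss,[.45,-.25,0]); print("stone",p.round(4)); print(r.round(1))
    cc,sn=np.cos(b[2]),np.sin(b[2]); d=p[:2]-b[:2]; print("stone in board",cc*d[0]+sn*d[1],-sn*d[0]+cc*d[1],np.degrees(p[2]-b[2]))
    print("pivot",X(b,[(.07,-.0473,.054)]),"home",X(b,[(.07,.006,.025)]))
    print("pivot uv", unproj(0,[391.6,179.1],.054,Ct), "grip", unproj(0,[421.3,160.1],.054,Ct),unproj(0,[399.2,280.9],.054,Cs))
    for n,pt,ps,z in [("engr",(430.7,225.6),(308.1,333.5),0),("sand",(333.6,259.5),(257.2,242.3),0)]:
        print(n,unproj(0,pt,z,Ct),unproj(0,ps,z,Cs))
    np.save("b.npy",b)
E
python3 fit.py
```

```text
board [ 0.5209 -0.2658  0.0459]
[[ 0.2  0.3]
 [-0.1 -0.7]
 [ 0.5  0.9]
 [ 0.2 -0.1]
 [ 0.4 -0.4]
 [ 0.4 -1.6]
 [-2.  -1.1]
 [ 0.9  0.2]
 [-1.4 -0.2]
 [ 2.2 -0.5]
 [-0.8 -0.8]]
stone [ 0.4956 -0.2823 -0.0822]
[[ 0.4 -0.3]
 [ 0.6 -0.7]
 [ 0.6 -0.5]
 [ 0.1  0.4]
 [ 1.  -1. ]
 [-0.1 -0.5]
 [-0.9 -0.6]
 [-1.7 -0.1]]
stone in board -0.025967795818558157 -0.015236117575708464 -7.341845661203139
pivot [[ 0.59297823 -0.3098733   0.054     ]] home [[ 0.59053054 -0.25662953  0.025     ]]
pivot uv [[ 0.58828576 -0.30881993  0.054     ]] grip [[ 0.64128509 -0.38912367  0.054     ]] [[ 0.64130684 -0.37433737  0.054     ]]
engr [[ 0.46723322 -0.42681847  0.        ]] [[ 0.46607269 -0.42171831  0.        ]]
sand [[ 0.37003647 -0.1580893   0.        ]] [[ 0.37870996 -0.1514253   0.        ]]
```

Checks: the pivot height and fit agree to about 4 mm. The stone is at board (-0.026, -0.015), yaw -7.3°, which matches what it looks like. Plan: lift over the book, approach the stone's right side with the jaws half open along the board, then press it onto the fence.

```bash
python3 -m crank '[{"angular":[0,0,0],"delta_pos":[0,0,-1],"gripper":0.4},{"angular":[0,0,0],"delta_pos":[0,0,-1],"gripper":0.4},{"angular":[0,0,0],"delta_pos":[0,0,-1],"gripper":0.4},{"angular":[0,0,0],"delta_pos":[0,0,-1],"gripper":0.4},{"angular":[0,0,0],"delta_pos":[0,0,-1],"gripper":0.4}]'
python3 -m crank '[{"angular":[0,0,0],"delta_pos":[-1,-0.9,0],"gripper":0.4},{"angular":[0,0,0],"delta_pos":[-1,-0.9,0],"gripper":0.4},{"angular":[0,0,0],"delta_pos":[-1,-0.9,0],"gripper":0.4},{"angular":[0,0,0],"delta_pos":[-1,-0.9,0],"gripper":0.4},{"angular":[0,0,0],"delta_pos":[-1,-0.9,0],"gripper":0.4},{"angular":[0,0,0],"delta_pos":[-1,-0.9,0],"gripper":0.4},{"angular":[0,0,0],"delta_pos":[-1,-0.9,0],"gripper":0.4},{"angular":[0,0,0],"delta_pos":[-1,-0.9,0],"gripper":0.4},{"angular":[0,0,0],"delta_pos":[-1,-0.9,0],"gripper":0.4},{"angular":[0,0,0],"delta_pos":[-1,-0.9,0],"gripper":0.4},{"angular":[0,0,0],"delta_pos":[-1,-0.9,0],"gripper":0.4}]'
```

```text
time: 1.68
tool_pos: [0.2074, 0.5889, 0.3971]
tool_rot: [-0.001, 0.169, 0.986, -0.002]
contact_force: [0.4, 0.6, -3.1]
gripper_width: 0.401
time: 3.05
tool_pos: [0.4202, 0.1983, 0.3965]
tool_rot: [-0.002, 0.169, 0.986, -0.001]
contact_force: [0.6, 0.7, -1.8]
gripper_width: 0.4
```

```bash
python3 -m crank '[{"angular":[0,0,0],"delta_pos":[-0.5,-0.96,0],"gripper":0.4},{"angular":[0,0,0],"delta_pos":[-0.5,-0.96,0],"gripper":0.4},{"angular":[0,0,0],"delta_pos":[-0.5,-0.96,0],"gripper":0.4},{"angular":[0,0,0],"delta_pos":[-0.5,-0.96,0],"gripper":0.4},{"angular":[0,0,0],"delta_pos":[-0.5,-0.96,0],"gripper":0.4},{"angular":[0,0,0],"delta_pos":[-0.5,-0.96,0],"gripper":0.4},{"angular":[0,0,0],"delta_pos":[-0.5,-0.96,0],"gripper":0.4},{"angular":[0,0,0],"delta_pos":[-0.5,-0.96,0],"gripper":0.4},{"angular":[0,0,0],"delta_pos":[-0.5,-0.96,0],"gripper":0.4},{"angular":[0,0,0],"delta_pos":[-0.5,-0.96,0],"gripper":0.4},{"angular":[0,0,0],"delta_pos":[-0.5,-0.96,0],"gripper":0.4},{"angular":[0,0,0],"delta_pos":[-0.5,-0.96,0],"gripper":0.4}]'
python3 -m crank '[{"angular":[0,0,0],"delta_pos":[-0.5,-0.96,0],"gripper":0.4},{"angular":[0,0,0],"delta_pos":[-0.5,-0.96,0],"gripper":0.4},{"angular":[0,0,0],"delta_pos":[-0.5,-0.96,0],"gripper":0.4},{"angular":[0,0,0],"delta_pos":[-0.5,-0.96,0],"gripper":0.4},{"angular":[0,0,0],"delta_pos":[-0.5,-0.96,0],"gripper":0.4}]'
python3 -m crank '[{"angular":[0,0,1],"delta_pos":[0,0,0.5],"gripper":0.4},{"angular":[0,0,1],"delta_pos":[0,0,0.5],"gripper":0.4},{"angular":[0,0,1],"delta_pos":[0,0,0.5],"gripper":0.4},{"angular":[0,0,1],"delta_pos":[0,0,0.5],"gripper":0.4},{"angular":[0,0,1],"delta_pos":[0,0,0.5],"gripper":0.4},{"angular":[0,0,1],"delta_pos":[0,0,0.5],"gripper":0.4},{"angular":[0,0,1],"delta_pos":[0,0,0.5],"gripper":0.4},{"angular":[0,0,1],"delta_pos":[0,0,0.5],"gripper":0.4},{"angular":[0,0,1],"delta_pos":[0,0,0.5],"gripper":0.4},{"angular":[0,0,1],"delta_pos":[0,0,0.5],"gripper":0.4},{"angular":[0,0,1],"delta_pos":[0,0,0.5],"gripper":0.4},{"angular":[0,0,1],"delta_pos":[0,0,0.5],"gripper":0.4}]'
python3 -m crank '[{"angular":[0,0,1],"delta_pos":[0,0,0.5],"gripper":0.4},{"angular":[0,0,0.6],"delta_pos":[0,0,0],"gripper":0.4},{"angular":[0,0,0],"delta_pos":[0,0,0],"gripper":0.4}]'
cat >> h.py <<'E'
def bstate():
    b=np.load("b.npy"); s=state(); c,sn=np.cos(b[2]),np.sin(b[2]); d=s["tool_pos"][:2]-b[:2]
    q=s["tool_rot"]; Rt=Rn.from_quat([q[1],q[2],q[3],q[0]]).as_matrix()
    Rb=np.array([[c,sn,0],[-sn,c,0],[0,0,1]])
    print("t",round(s["time"],2),"board xy",(c*d[0]+sn*d[1]).round(4),(-sn*d[0]+c*d[1]).round(4),"z",s["tool_pos"][2].round(4),"F(board)",(Rb@s["contact_force"]).round(1),"w",round(s["gripper_width"],3))
    print("tool axes in board (cols)\n",(Rb@Rt).round(3))
E
python3 - <<'E'
from h import *
bstate(); save("wrist","c_w")
E
```

```text
time: 4.55
tool_pos: [0.4747, -0.1869, 0.3964]
tool_rot: [-0.002, 0.169, 0.986, 0.001]
contact_force: [0.4, 0.5, -2.0]
gripper_width: 0.402
time: 5.18
tool_pos: [0.4977, -0.3476, 0.3961]
tool_rot: [-0.002, 0.169, 0.986, 0.001]
contact_force: [0.6, 0.4, -3.3]
gripper_width: 0.403
time: 6.68
tool_pos: [0.4971, -0.346, 0.2157]
tool_rot: [-0.002, 0.64, 0.768, 0.0]
contact_force: [0.1, 0.1, -4.2]
gripper_width: 0.4
time: 7.05
tool_pos: [0.4972, -0.3461, 0.2013]
tool_rot: [-0.002, 0.691, 0.723, -0.0]
contact_force: [0.2, -0.0, -2.9]
gripper_width: 0.398
t 7.05 board xy -0.0274 -0.0791 z 0.2013 F(board) [ 0.2 -0.  -2.9] w 0.398
tool axes in board (cols)
 [[ 0.     1.    -0.003]
 [ 1.    -0.     0.003]
 [ 0.003 -0.003 -1.   ]]
```

View pics/c_w.png

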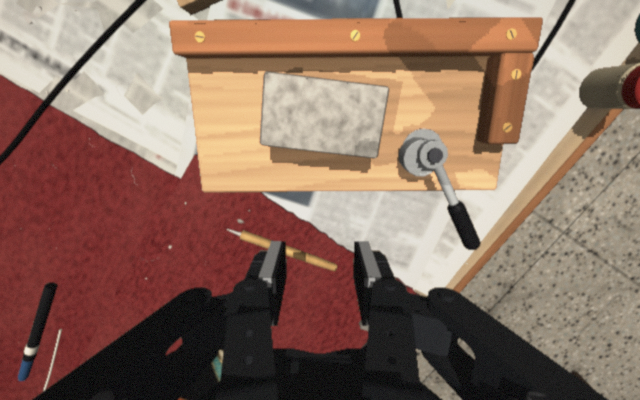

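The wrist view shows the stone at (325,115), cam/pivot at (432,154) and grip at (465,225). The tool axes line up with the board. I'll check the board and stone fit against this view.

Run:
```python
from h import *
from fit import X
b=np.load("b.npy"); C=cam("wrist")
P=[(-.15,-.09,.025),(.15,-.09,.025),(.12,.035,.051),(.12,-.04,.051),(-.15,.035,.051),(.07,-.0473,.062)]
print(proj(0,X(b,P),C).round(1))
p=[.4956,-.2823,-.0822]
print(proj(0,X(p,[(.05,-.029,.07),(.05,.029,.07),(-.05,.029,.07),(-.05,-.029,.07)]),C).round(1))
```

```text
[[199.7 191.7]
 [495.1 191.9]
 [501.   53.4]
 [486.5 145.7]
 [170.6  53.4]
 [433.6 155.9]]
[[376.7 161.2]
 [390.2  88.6]
 [262.9  71.1]
 [257.7 145.8]]
```

Fit agrees to 1–2 mm. Lower beside the stone.

```bash
python3 -m crank '[{"angular":[0,0,0],"delta_pos":[-0.1,0,1],"gripper":0.4},{"angular":[0,0,0],"delta_pos":[0,0,1],"gripper":0.4},{"angular":[0,0,0],"delta_pos":[0,0,1],"gripper":0.4},{"angular":[0,0,0],"delta_pos":[0,0,1],"gripper":0.4},{"angular":[0,0,0],"delta_pos":[0,0,1],"gripper":0.4},{"angular":[0,0,0],"delta_pos":[0,0,0],"gripper":0.4}]'
python3 - <<'E'
from h import *
bstate(); save("side","d_s",(230,190,430,320),4)
E
```

```text
time: 7.85
tool_pos: [0.4962, -0.3481, 0.0501]
tool_rot: [-0.003, 0.691, 0.723, -0.0]
contact_force: [-0.2, 0.6, -2.9]
gripper_width: 0.401
t 7.85 board xy -0.0284 -0.0811 z 0.0501 F(board) [-0.2  0.6 -2.9] w 0.401
tool axes in board (cols)
 [[ 0.     1.    -0.005]
 [ 1.    -0.     0.005]
 [ 0.005 -0.005 -1.   ]]
```

View pics/d_s.png

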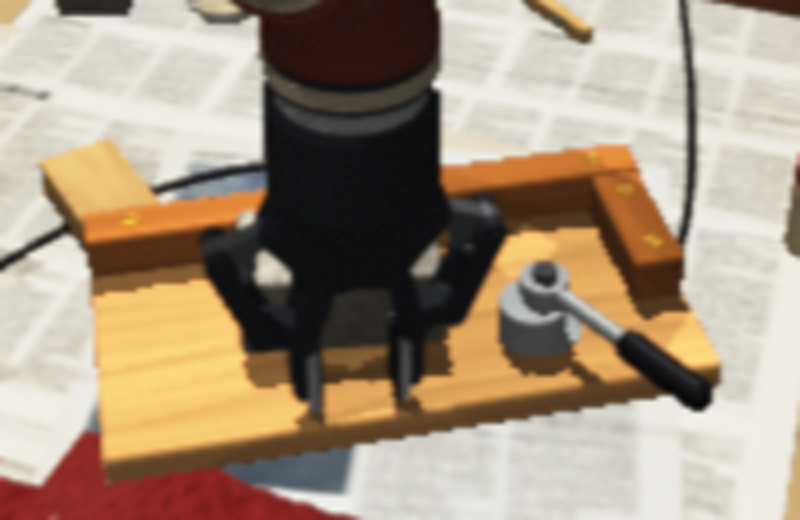

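Fingers stand on the open bed right of the stone, at (310,400) and (405,390) in the zoom. Push gently left.

```bash
python3 -m crank '[{"angular":[0,0,0],"delta_pos":[0.3,0,0],"gripper":0.4},{"angular":[0,0,0],"delta_pos":[0.3,0,0],"gripper":0.4},{"angular":[0,0,0],"delta_pos":[0.2,0,0],"gripper":0.4},{"angular":[0,0,0],"delta_pos":[0.2,0,0],"gripper":0.4},{"angular":[0,0,0],"delta_pos":[0.2,0,0],"gripper":0.4},{"angular":[0,0,0],"delta_pos":[0.15,0,0],"gripper":0.4}]'
python3 -c "from h import *;bstate()"
python3 -m crank '[{"angular":[0,0,0],"delta_pos":[0.1,0,0],"gripper":0.4},{"angular":[0,0,0],"delta_pos":[0.05,0,0],"gripper":0.4}]'
python3 - <<'E'
from h import *
bstate(); save("wrist","e_w")
E
```

```text
time: 8.65
tool_pos: [0.4971, -0.31, 0.0542]
tool_rot: [0.001, 0.691, 0.723, -0.0]
contact_force: [2.2, -4.7, -2.5]
gripper_width: 0.403
t 8.65 board xy -0.0258 -0.043 z 0.0542 F(board) [ 1.9 -4.8 -2.5] w 0.403
tool axes in board (cols)
 [[ 0.001  1.     0.002]
 [ 1.    -0.001 -0.002]
 [-0.002  0.002 -1.   ]]
time: 8.9
tool_pos: [0.4965, -0.3058, 0.0542]
tool_rot: [0.001, 0.691, 0.723, -0.001]
contact_force: [1.0, -5.4, -0.8]
gripper_width: 0.401
t 8.9 board xy -0.0262 -0.0389 z 0.0542 F(board) [ 0.7 -5.4 -0.8] w 0.401
tool axes in board (cols)
 [[ 0.     1.     0.001]
 [ 1.    -0.    -0.002]
 [-0.002  0.001 -1.   ]]
```

View pics/e_w.png

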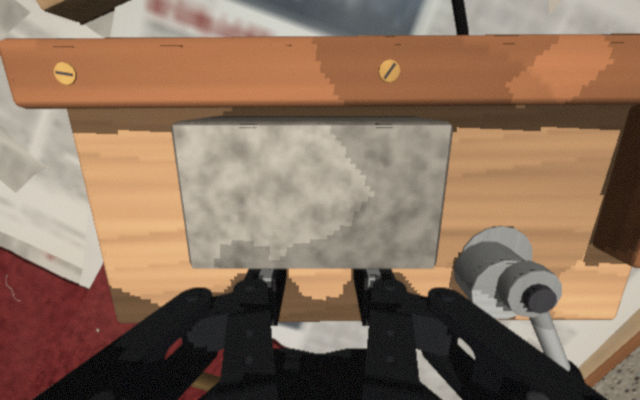

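The stone is now square to the fence, with a few mm left. Keep pressing until the force rises.

```bash
python3 -m crank '[{"angular":[0,0,0],"delta_pos":[0.1,0,0.1],"gripper":0.4},{"angular":[0,0,0],"delta_pos":[0.1,0,0],"gripper":0.4},{"angular":[0,0,0],"delta_pos":[0.05,0,0],"gripper":0.4}]'
python3 -c "from h import *;bstate()"
python3 -m crank '[{"angular":[0,0,0],"delta_pos":[0.1,0,0],"gripper":0.4},{"angular":[0,0,0],"delta_pos":[0.05,0,0],"gripper":0.4}]'
python3 - <<'E'
from h import *
bstate(); save("wrist","f_w")
E
```

```text
time: 9.32
tool_pos: [0.4971, -0.3012, 0.0523]
tool_rot: [0.004, 0.69, 0.723, -0.002]
contact_force: [2.3, -15.9, -4.3]
gripper_width: 0.4
t 9.32 board xy -0.0254 -0.0342 z 0.0523 F(board) [  1.5 -16.   -4.3] w 0.4
tool axes in board (cols)
 [[-0.001  1.     0.003]
 [ 1.     0.001 -0.009]
 [-0.009  0.003 -1.   ]]
time: 9.57
tool_pos: [0.4971, -0.301, 0.0534]
tool_rot: [0.008, 0.69, 0.724, -0.005]
contact_force: [0.7, -28.6, -4.9]
gripper_width: 0.396
t 9.57 board xy -0.0254 -0.034 z 0.0534 F(board) [ -0.6 -28.6  -4.9] w 0.396
tool axes in board (cols)
 [[-0.002  1.     0.004]
 [ 1.     0.002 -0.019]
 [-0.019  0.004 -1.   ]]
```

View pics/f_w.png

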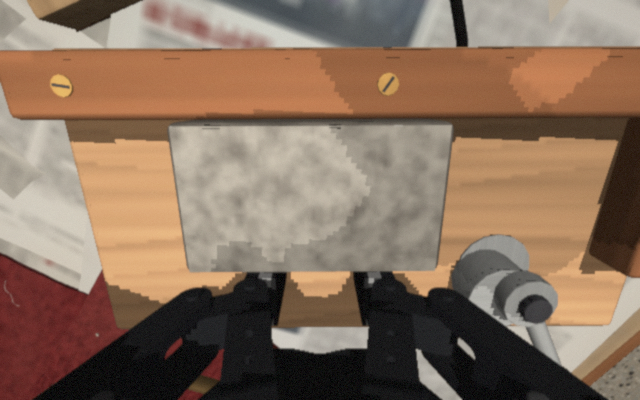

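Seated on the fence: finger stop at y = -0.034 as predicted, 28 N reaction. Back off, lift, turn the jaws across the board and go to the near end.

```bash
python3 -m crank '[{"angular":[0,0,0],"delta_pos":[-0.5,0,0],"gripper":0.4},{"angular":[0,0,0],"delta_pos":[-1,0,0],"gripper":0.4},{"angular":[0,0,0],"delta_pos":[0,0,-1],"gripper":0.2},{"angular":[0,0,0],"delta_pos":[0,0,-1],"gripper":0.2},{"angular":[0,0,0],"delta_pos":[0,0,-1],"gripper":0.2},{"angular":[0,0,0],"delta_pos":[0,-1,-1],"gripper":0.2},{"angular":[0,0,0],"delta_pos":[0.8,-1,0],"gripper":0.2},{"angular":[0,0,0],"delta_pos":[0.8,-0.8,0],"gripper":0.2}]'
python3 -m crank '[{"angular":[0,0,1],"delta_pos":[0,0,0],"gripper":0.2},{"angular":[0,0,1],"delta_pos":[0,0,0],"gripper":0.2},{"angular":[0,0,1],"delta_pos":[0,0,0],"gripper":0.2},{"angular":[0,0,1],"delta_pos":[0,0,0],"gripper":0.2},{"angular":[0,0,1],"delta_pos":[0,0,0],"gripper":0.2},{"angular":[0,0,1],"delta_pos":[0,0,0],"gripper":0.2},{"angular":[0,0,1],"delta_pos":[0,0,0],"gripper":0.2},{"angular":[0,0,1],"delta_pos":[0,0,0],"gripper":0.2},{"angular":[0,0,1],"delta_pos":[0,0,0],"gripper":0.2}]'
python3 -m crank '[{"angular":[0,0,1],"delta_pos":[0,0,0],"gripper":0.2},{"angular":[0,0,1],"delta_pos":[0,0,0],"gripper":0.2},{"angular":[0,0,1],"delta_pos":[0,0,0],"gripper":0.2},{"angular":[0,0,1],"delta_pos":[0,0,0],"gripper":0.2},{"angular":[0,0,1],"delta_pos":[0,0,0],"gripper":0.2},{"angular":[0,0,1],"delta_pos":[0,0,0],"gripper":0.2},{"angular":[0,0,1],"delta_pos":[0,0,0],"gripper":0.2},{"angular":[0,0,1],"delta_pos":[0,0,0],"gripper":0.2},{"angular":[0,0,1],"delta_pos":[0,0,0],"gripper":0.2},{"angular":[0,0,0],"delta_pos":[0,0,0],"gripper":0.2}]'
python3 - <<'E'
from h import *
bstate(); save("wrist","g_w"); save("top","g_t",(320,130,450,280),4)
E
```

```text
time: 10.62
tool_pos: [0.41, -0.292, 0.1695]
tool_rot: [-0.002, 0.691, 0.723, 0.001]
contact_force: [0.5, -0.2, -3.5]
gripper_width: 0.199
time: 11.75
tool_pos: [0.4108, -0.2922, 0.1689]
tool_rot: [-0.002, 0.915, 0.402, -0.0]
contact_force: [-1.4, -0.2, -4.1]
gripper_width: 0.201
time: 13.0
tool_pos: [0.4109, -0.2925, 0.1691]
tool_rot: [-0.002, 1.0, 0.023, -0.001]
contact_force: [-0.1, 0.3, -2.8]
gripper_width: 0.2
t 13.0 board xy -0.1111 -0.0216 z 0.1691 F(board) [-0.1  0.3 -2.8] w 0.2
tool axes in board (cols)
 [[ 1.     0.001 -0.002]
 [ 0.001 -1.     0.003]
 [-0.002 -0.003 -1.   ]]
```

View pics/g_w.png

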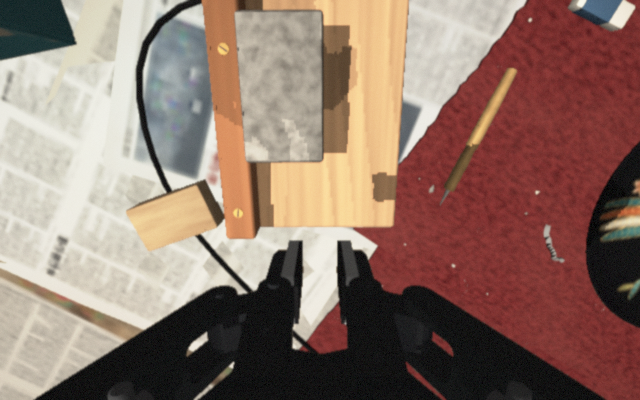

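View pics/g_t.png

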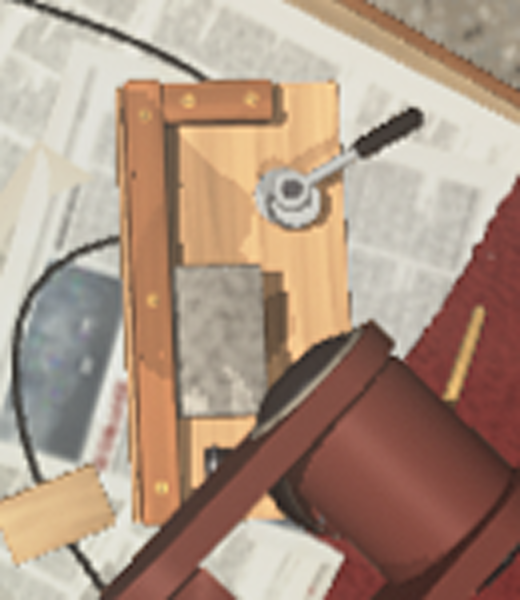

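The stone lies flush along the fence: top view (175–265, 265–415), wrist view near end at row 161. Measure its near end, then lower.

```bash
python3 - <<'E'
from h import *
b=np.load("b.npy"); c,s=np.cos(b[2]),np.sin(b[2])
for p in unproj("wrist",[(246,161),(322,161),(322,11)],.07): 
    d=p[:2]-b[:2]; print(c*d[0]+s*d[1],-s*d[0]+c*d[1])
E
python3 -m crank '[{"angular":[0,0,0],"delta_pos":[0,-0.8,1],"gripper":0.2},{"angular":[0,0,0],"delta_pos":[0,0,1],"gripper":0.2},{"angular":[0,0,0],"delta_pos":[0,0,1],"gripper":0.2},{"angular":[0,0,0],"delta_pos":[0,0,1],"gripper":0.2},{"angular":[0,0,0],"delta_pos":[0,0,0],"gripper":0.2}]'
python3 - <<'E'
from h import *
bstate(); save("side","h_s",(230,190,430,320),4)
E
```

```text
-0.07784104247723446 0.03280540221836226
-0.07778345809845229 -0.0229427906720331
0.01923014283735206 -0.022638333785853965
time: 13.72
tool_pos: [0.4085, -0.2678, 0.0475]
tool_rot: [-0.002, 1.0, 0.023, -0.002]
contact_force: [0.6, -0.7, -3.7]
gripper_width: 0.199
t 13.72 board xy -0.1123 0.0032 z 0.0475 F(board) [ 0.6 -0.7 -3.7] w 0.199
tool axes in board (cols)
 [[ 1.     0.    -0.005]
 [ 0.    -1.     0.005]
 [-0.005 -0.005 -1.   ]]
```

View pics/h_s.png

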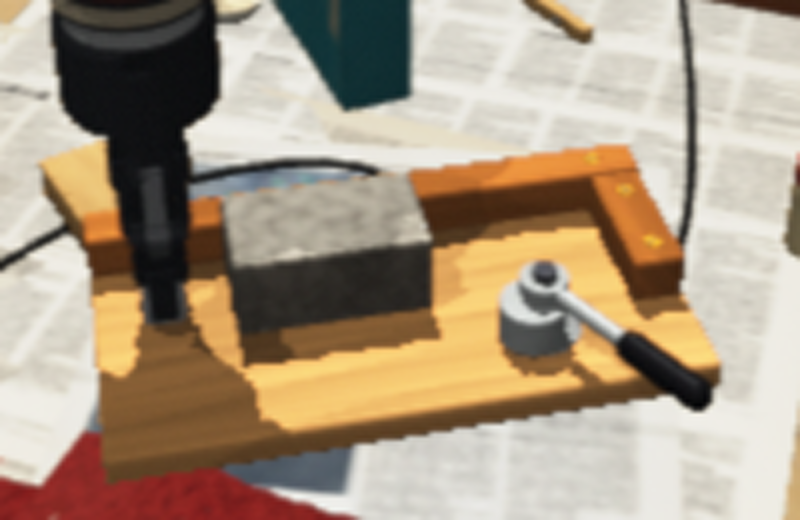

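Fingers stand behind the stone, at (165,310) in the zoom. Push along the fence.

```bash
python3 -m crank '[{"angular":[0,0,0],"delta_pos":[0.4,0,0],"gripper":0.2},{"angular":[0,0,0],"delta_pos":[0.3,0,0],"gripper":0.2},{"angular":[0,0,0],"delta_pos":[0.2,0,0],"gripper":0.2},{"angular":[0,0,0],"delta_pos":[0.2,0,0],"gripper":0.2},{"angular":[0,0,0],"delta_pos":[0.2,0,0],"gripper":0.2},{"angular":[0,0,0],"delta_pos":[0.2,0,0],"gripper":0.2},{"angular":[0,0,0],"delta_pos":[0.2,0,0],"gripper":0.2},{"angular":[0,0,0],"delta_pos":[0.2,0,0],"gripper":0.2},{"angular":[0,0,0],"delta_pos":[0.2,0,0],"gripper":0.2}]'
python3 - <<'E'
from h import *
bstate(); save("wrist","i_w"); save("side","i_s",(230,190,430,320),4)
E
```

```text
time: 14.9
tool_pos: [0.4732, -0.2675, 0.0515]
tool_rot: [0.0, 1.0, 0.023, -0.001]
contact_force: [-9.4, -0.8, 3.1]
gripper_width: 0.2
t 14.9 board xy -0.0477 0.0006 z 0.0515 F(board) [-9.4 -0.4  3.1] w 0.2
tool axes in board (cols)
 [[ 1.     0.    -0.003]
 [ 0.    -1.    -0.001]
 [-0.003  0.001 -1.   ]]
```

View pics/i_w.png

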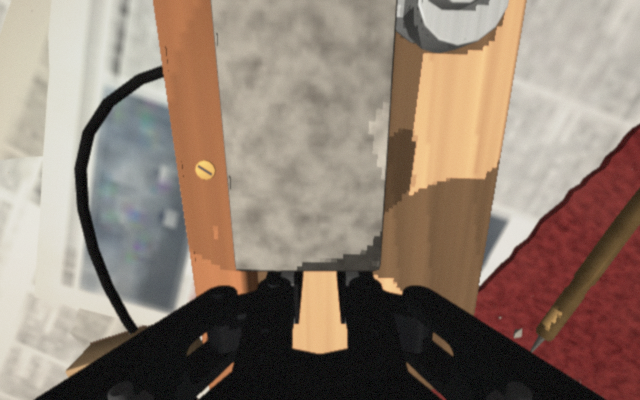

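View pics/i_s.png

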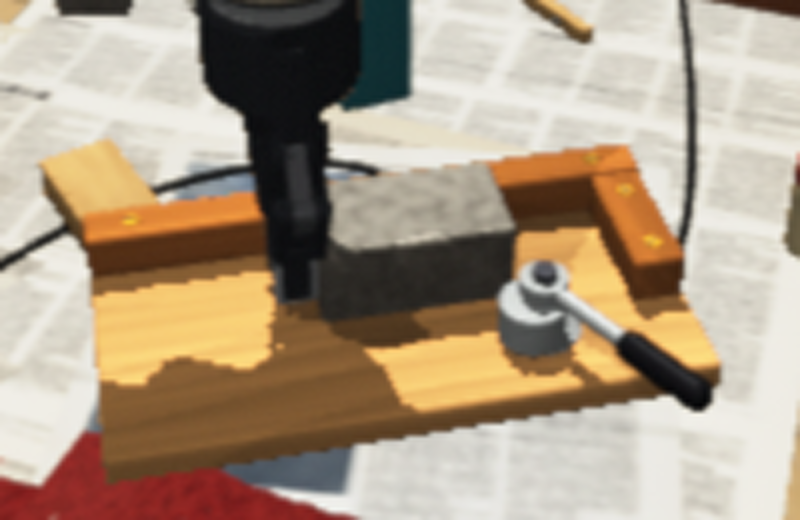

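The stone slides along the fence, with about 10 N reaction and the cam gap clear. Continue.

```bash
python3 -m crank '[{"angular":[0,0,0],"delta_pos":[0.2,0,0.1],"gripper":0.2},{"angular":[0,0,0],"delta_pos":[0.2,0,0],"gripper":0.2},{"angular":[0,0,0],"delta_pos":[0.2,0,0],"gripper":0.2},{"angular":[0,0,0],"delta_pos":[0.2,0,0],"gripper":0.2},{"angular":[0,0,0],"delta_pos":[0.2,0,0],"gripper":0.2},{"angular":[0,0,0],"delta_pos":[0.2,0,0],"gripper":0.2},{"angular":[0,0,0],"delta_pos":[0.2,0,0],"gripper":0.2},{"angular":[0,0,0],"delta_pos":[0.2,0,0],"gripper":0.2}]'
python3 -c "from h import *;bstate()"
python3 -m crank '[{"angular":[0,0,0],"delta_pos":[0.15,0,0],"gripper":0.2},{"angular":[0,0,0],"delta_pos":[0.1,0,0],"gripper":0.2},{"angular":[0,0,0],"delta_pos":[0.1,0,0],"gripper":0.2}]'
python3 -c "from h import *;bstate()"
```

```text
time: 16.0
tool_pos: [0.5209, -0.2651, 0.0482]
tool_rot: [0.0, 1.0, 0.023, -0.001]
contact_force: [-8.3, 0.2, 4.6]
gripper_width: 0.201
t 16.0 board xy 0.0 0.0007 z 0.0482 F(board) [-8.3  0.6  4.6] w 0.201
tool axes in board (cols)
 [[ 1.    -0.    -0.003]
 [-0.    -1.    -0.   ]
 [-0.003  0.    -1.   ]]
time: 16.38
tool_pos: [0.5307, -0.2647, 0.0482]
tool_rot: [0.0, 1.0, 0.023, -0.002]
contact_force: [-17.9, -1.2, 11.4]
gripper_width: 0.202
t 16.38 board xy 0.0099 0.0007 z 0.0482 F(board) [-17.9  -0.4  11.4] w 0.202
tool axes in board (cols)
 [[ 1.     0.    -0.005]
 [ 0.    -1.    -0.   ]
 [-0.005  0.    -1.   ]]
```

```bash
python3 -m crank '[{"angular":[0,0,0],"delta_pos":[0.1,0,0],"gripper":0.2},{"angular":[0,0,0],"delta_pos":[0.05,0,0],"gripper":0.2}]'
python3 - <<'E'
from h import *
bstate(); save("side","j_s",(230,190,430,320),4)
E
```

```text
time: 16.62
tool_pos: [0.5307, -0.2647, 0.0483]
tool_rot: [-0.001, 1.0, 0.023, -0.009]
contact_force: [-34.0, 0.8, 20.1]
gripper_width: 0.203
t 16.62 board xy 0.0099 0.0007 z 0.0483 F(board) [-33.9   2.4  20.1] w 0.203
tool axes in board (cols)
 [[ 1.     0.001 -0.017]
 [ 0.001 -1.     0.002]
 [-0.017 -0.002 -1.   ]]
```

View pics/j_s.png

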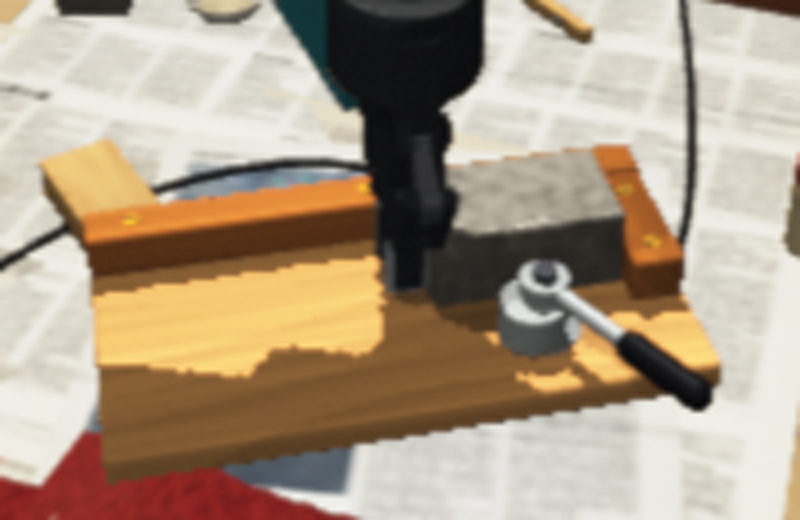

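The stone has stopped at the end stop: finger stop at x = 0.0099, no further motion, 34 N. Back off, lift, and turn the tool back for the lever.

```bash
python3 -m crank '[{"angular":[0,0,0],"delta_pos":[-0.3,0,0],"gripper":0.2},{"angular":[0,0,0],"delta_pos":[-1,0,0],"gripper":0.2},{"angular":[0,0,0],"delta_pos":[0,0,-1],"gripper":0},{"angular":[0,0,0],"delta_pos":[0,0,-1],"gripper":0},{"angular":[0,0,0],"delta_pos":[0,0,-1],"gripper":0},{"angular":[0,0,0],"delta_pos":[0,0,-1],"gripper":0}]'
python3 -m crank '[{"angular":[0,0,-1],"delta_pos":[0,0,0],"gripper":0},{"angular":[0,0,-1],"delta_pos":[0,0,0],"gripper":0},{"angular":[0,0,-1],"delta_pos":[0,0,0],"gripper":0},{"angular":[0,0,-1],"delta_pos":[0,0,0],"gripper":0},{"angular":[0,0,-1],"delta_pos":[0,0,0],"gripper":0},{"angular":[0,0,-1],"delta_pos":[0,0,0],"gripper":0},{"angular":[0,0,-1],"delta_pos":[0,0,0],"gripper":0},{"angular":[0,0,-1],"delta_pos":[0,0,0],"gripper":0},{"angular":[0,0,-1],"delta_pos":[0,0,0],"gripper":0}]'
python3 -m crank '[{"angular":[0,0,-1],"delta_pos":[0,0,0],"gripper":0},{"angular":[0,0,-1],"delta_pos":[0,0,0],"gripper":0},{"angular":[0,0,-1],"delta_pos":[0,0,0],"gripper":0},{"angular":[0,0,-1],"delta_pos":[0,0,0],"gripper":0},{"angular":[0,0,-1],"delta_pos":[0,0,0],"gripper":0},{"angular":[0,0,-1],"delta_pos":[0,0,0],"gripper":0},{"angular":[0,0,-1],"delta_pos":[0,0,0],"gripper":0},{"angular":[0,0,-1],"delta_pos":[0,0,0],"gripper":0},{"angular":[0,0,-1],"delta_pos":[0,0,0],"gripper":0}]'
python3 - <<'E'
from h import *
bstate(); save("top","k_t",(320,130,450,280),4)
E
```

```text
time: 17.42
tool_pos: [0.4981, -0.2656, 0.1687]
tool_rot: [0.0, 1.0, 0.023, 0.001]
contact_force: [-0.4, 0.2, -3.4]
gripper_width: 0.001
time: 18.55
tool_pos: [0.4982, -0.2656, 0.1676]
tool_rot: [0.0, 0.914, 0.405, 0.001]
contact_force: [-0.4, -0.8, -2.2]
gripper_width: -0.002
time: 19.68
tool_pos: [0.4982, -0.2657, 0.1677]
tool_rot: [0.001, 0.69, 0.724, 0.001]
contact_force: [-0.4, -0.1, -3.6]
gripper_width: -0.002
t 19.68 board xy -0.0227 0.0012 z 0.1677 F(board) [-0.4 -0.1 -3.6] w -0.002
tool axes in board (cols)
 [[-0.002  1.     0.002]
 [ 1.     0.002 -0.   ]
 [-0.     0.002 -1.   ]]
```

View pics/k_t.png

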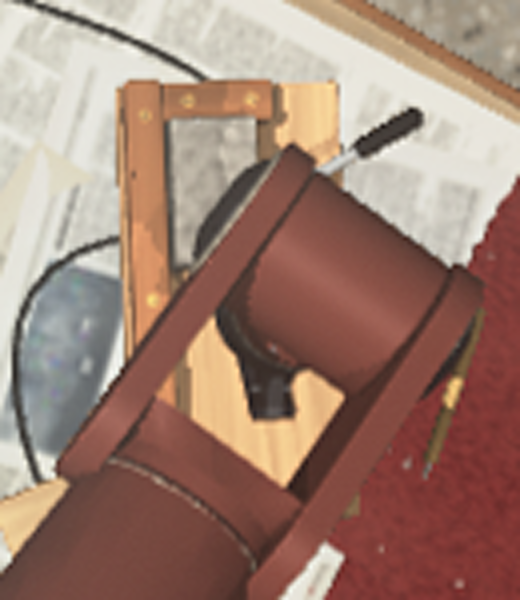

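The top view shows the stone closed up to the stop (top edge at row 118) and along the fence. Check the jar's clearance and compute the lever path.

Run:
```python
from h import *
from fit import X
b=np.load("b.npy"); c,s=np.cos(b[2]),np.sin(b[2])
for z in (.05,.08,.11):
  for cm,px in (("top",(369,114)),("side",(438,232))):
    d=unproj(cm,px,z)[0][:2]-b[:2]; print(z,cm,np.round([c*d[0]+s*d[1],-s*d[0]+c*d[1]],3))
prev=None
for th in np.arange(-.25,2.16,.2):
    f=-np.pi/3-th; u=np.array([np.cos(f),np.sin(f)]); n=np.array([np.sin(f),-np.cos(f)])
    p=np.array([.07,-.0473])+.083*u-n*(.008+.014*abs(n[0])+.011*abs(n[1]))
    print(round(th,2),p.round(4), None if prev is None else ((p-prev)/.03).round(2)); prev=p
```

```text
0.05 top [0.246 0.007]
0.05 side [0.25  0.013]
0.08 top [0.238 0.011]
0.08 side [ 0.229 -0.023]
0.11 top [0.23  0.015]
0.11 side [ 0.208 -0.058]
-0.25 [ 0.1464 -0.0887] None
-0.05 [ 0.1367 -0.1031] [-0.32 -0.48]
0.15 [ 0.1236 -0.1154] [-0.43 -0.41]
0.35 [ 0.1077 -0.125 ] [-0.53 -0.32]
0.55 [ 0.0901 -0.1309] [-0.59 -0.2 ]
0.75 [ 0.0749 -0.1336] [-0.51 -0.09]
0.95 [ 0.0587 -0.1333] [-0.54  0.01]
1.15 [ 0.0422 -0.1297] [-0.55  0.12]
1.35 [ 0.0263 -0.1223] [-0.53  0.24]
1.55 [ 0.0118 -0.1114] [-0.48  0.37]
1.75 [-0.0003 -0.097 ] [-0.4   0.48]
1.95 [-0.0091 -0.0799] [-0.29  0.57]
2.15 [-0.014  -0.0624] [-0.16  0.58]
```

```bash
python3 -m crank '[{"angular":[0,0,0],"delta_pos":[-0.47,0.83,0],"gripper":0},{"angular":[0,0,0],"delta_pos":[-0.47,0.83,0],"gripper":0},{"angular":[0,0,0],"delta_pos":[-0.47,0.83,0],"gripper":0},{"angular":[0,0,0],"delta_pos":[-0.47,0.83,0],"gripper":0},{"angular":[0,0,0],"delta_pos":[-0.47,0.83,0],"gripper":0},{"angular":[0,0,0],"delta_pos":[-0.47,0.83,0],"gripper":0},{"angular":[0,0,0],"delta_pos":[-0.47,0.83,0],"gripper":0},{"angular":[0,0,0],"delta_pos":[0,0,0],"gripper":0}]'
python3 - <<'E'
from h import *
bstate(); save("wrist","l_w")
E
```

```text
time: 20.72
tool_pos: [0.6774, -0.3568, 0.1669]
tool_rot: [0.0, 0.691, 0.723, 0.0]
contact_force: [-0.3, 0.6, -3.6]
gripper_width: 0.002
t 20.73 board xy 0.1522 -0.0981 z 0.1669 F(board) [-0.3  0.6 -3.6] w 0.002
tool axes in board (cols)
 [[ 0.001  1.     0.001]
 [ 1.    -0.001 -0.   ]
 [-0.     0.001 -1.   ]]
```

View pics/l_w.png

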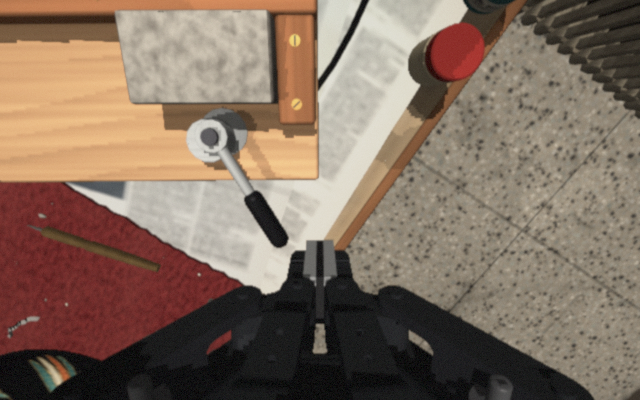

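The stone's far edge is flush with the stop at (275,60). The lever runs (210,137)→(280,240), with free space to the right of its grip. Lower there.

```bash
python3 -m crank '[{"angular":[0,0,0],"delta_pos":[0,0,1],"gripper":0},{"angular":[0,0,0],"delta_pos":[0,0,1],"gripper":0},{"angular":[0,0,0],"delta_pos":[0,0,1],"gripper":0},{"angular":[0,0,0],"delta_pos":[0,0,0.65],"gripper":0},{"angular":[0,0,0],"delta_pos":[0,0,0],"gripper":0}]'
python3 -m crank '[{"angular":[0,0,0],"delta_pos":[-0.15,-0.5,0],"gripper":0},{"angular":[0,0,0],"delta_pos":[-0.41,-0.43,0],"gripper":0},{"angular":[0,0,0],"delta_pos":[-0.32,-0.53,0],"gripper":0},{"angular":[0,0,0],"delta_pos":[-0.2,-0.59,0],"gripper":0},{"angular":[0,0,0],"delta_pos":[-0.09,-0.51,0],"gripper":0},{"angular":[0,0,0],"delta_pos":[0,-0.54,0],"gripper":0}]'
python3 - <<'E'
from h import *
bstate(); save("wrist","m_w"); save("side","m_s",(230,190,430,320),4)
E
```

```text
time: 21.4
tool_pos: [0.6745, -0.3555, 0.0556]
tool_rot: [-0.002, 0.691, 0.723, -0.0]
contact_force: [0.1, -0.9, -3.7]
gripper_width: -0.003
time: 22.15
tool_pos: [0.5835, -0.3961, 0.0579]
tool_rot: [0.0, 0.691, 0.723, 0.0]
contact_force: [1.7, 0.9, -2.7]
gripper_width: -0.001
t 22.15 board xy 0.0565 -0.133 z 0.0579 F(board) [ 1.8  0.8 -2.7] w -0.001
tool axes in board (cols)
 [[ 0.001  1.     0.   ]
 [ 1.    -0.001 -0.   ]
 [-0.     0.    -1.   ]]
```

View pics/m_w.png

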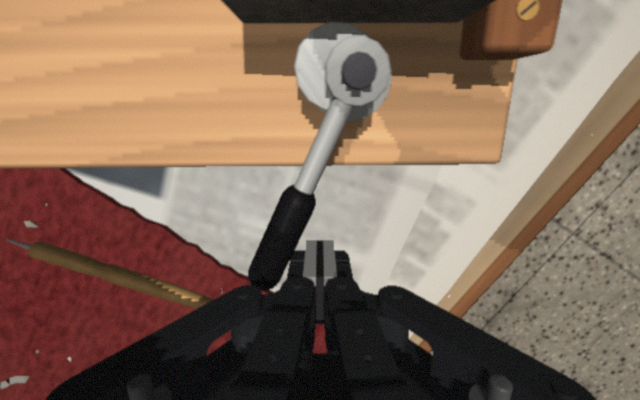

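View pics/m_s.png

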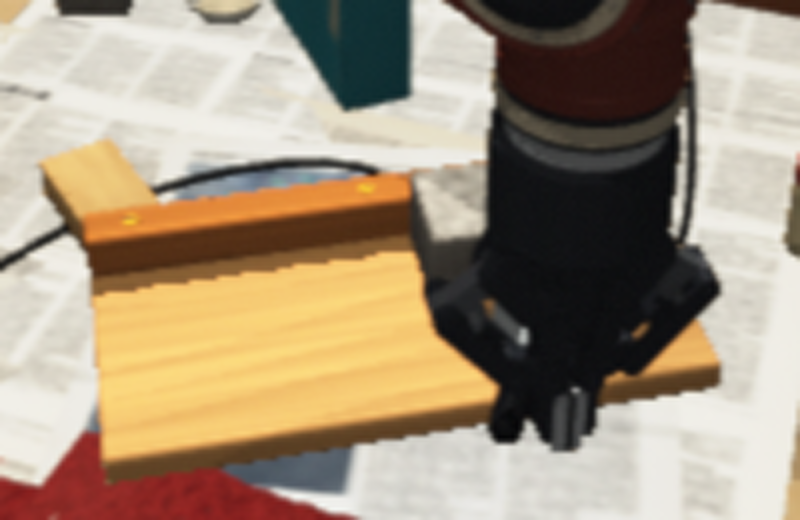

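The grip is being swept along; lever now at about 1 rad. Continue the arc.

```bash
python3 -m crank '[{"angular":[0,0,0],"delta_pos":[0.12,-0.5,0],"gripper":0},{"angular":[0,0,0],"delta_pos":[0.24,-0.53,0],"gripper":0},{"angular":[0,0,0],"delta_pos":[0.37,-0.48,0],"gripper":0},{"angular":[0,0,0],"delta_pos":[0.48,-0.4,0],"gripper":0},{"angular":[0,0,0],"delta_pos":[0.3,-0.15,0],"gripper":0}]'
python3 - <<'E'
from h import *
bstate(); save("wrist","n_w")
E
```

```text
time: 22.88
tool_pos: [0.5211, -0.3533, 0.0582]
tool_rot: [0.001, 0.691, 0.723, -0.0]
contact_force: [3.0, -1.9, -4.1]
gripper_width: -0.0
t 22.88 board xy -0.0038 -0.0874 z 0.0582 F(board) [ 2.9 -2.  -4.1] w -0.0
tool axes in board (cols)
 [[ 0.001  1.     0.001]
 [ 1.    -0.001 -0.002]
 [-0.002  0.001 -1.   ]]
```

View pics/n_w.png

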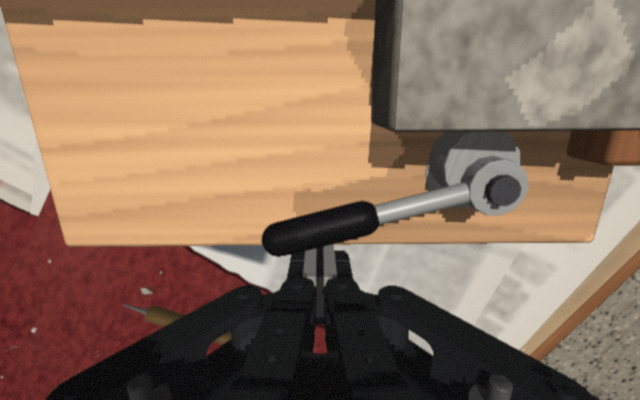

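Lever at about 1.85; the cam is reaching the stone. Push on in small steps.

```bash
python3 -m crank '[{"angular":[0,0,0],"delta_pos":[0.2,-0.1,0],"gripper":0},{"angular":[0,0,0],"delta_pos":[0.2,-0.08,0],"gripper":0},{"angular":[0,0,0],"delta_pos":[0.15,-0.05,0],"gripper":0},{"angular":[0,0,0],"delta_pos":[0.1,0,0],"gripper":0}]'
python3 -c "from h import *;bstate()"
python3 -m crank '[{"angular":[0,0,0],"delta_pos":[0.1,0,0],"gripper":0},{"angular":[0,0,0],"delta_pos":[0.1,0,0],"gripper":0}]'
python3 - <<'E'
from h import *
bstate(); save("wrist","o_w")
E
```

```text
time: 23.42
tool_pos: [0.5143, -0.337, 0.0588]
tool_rot: [0.004, 0.691, 0.723, -0.001]
contact_force: [3.8, -11.4, -6.4]
gripper_width: -0.005
t 23.43 board xy -0.0099 -0.0707 z 0.0588 F(board) [  3.3 -11.6  -6.4] w -0.005
tool axes in board (cols)
 [[ 0.     1.     0.003]
 [ 1.    -0.    -0.007]
 [-0.007  0.003 -1.   ]]
time: 23.68
tool_pos: [0.5135, -0.3319, 0.0588]
tool_rot: [0.004, 0.691, 0.723, -0.002]
contact_force: [1.7, -14.8, -7.0]
gripper_width: -0.0
t 23.68 board xy -0.0104 -0.0657 z 0.0588 F(board) [  1.  -14.9  -7. ] w -0.0
tool axes in board (cols)
 [[ 0.     1.     0.002]
 [ 1.    -0.    -0.009]
 [-0.009  0.002 -1.   ]]
```

View pics/o_w.png

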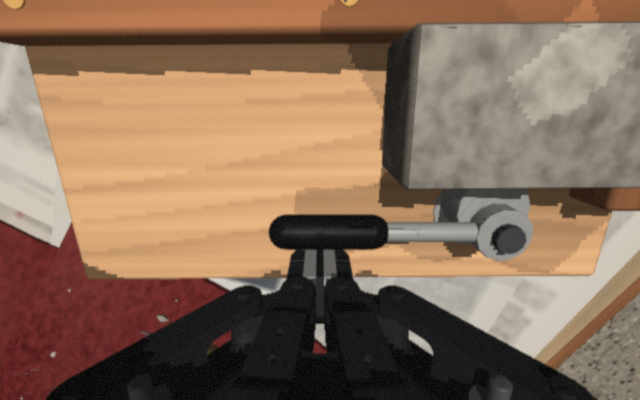

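The lever points along the board; 15 N reaction. One small extra push to the stop, then retreat.

```bash
python3 -m crank '[{"angular":[0,0,0],"delta_pos":[0.1,0,0],"gripper":0}]'
python3 -c "from h import *;bstate()"
python3 -m crank '[{"angular":[0,0,0],"delta_pos":[-0.3,0,0],"gripper":0},{"angular":[0,0,0],"delta_pos":[-1,0,0],"gripper":0},{"angular":[0,0,0],"delta_pos":[-0.3,0,-1],"gripper":0},{"angular":[0,0,0],"delta_pos":[0,0,-1],"gripper":0},{"angular":[0,0,0],"delta_pos":[0,0,-1],"gripper":0},{"angular":[0,0,0],"delta_pos":[0,0,-1],"gripper":0},{"angular":[0,0,0],"delta_pos":[-1,0,-1],"gripper":0},{"angular":[0,0,0],"delta_pos":[-1,0,0],"gripper":0},{"angular":[0,0,0],"delta_pos":[0,0,0],"gripper":0}]'
python3 - <<'E'
from h import *
bstate(); save("wrist","p_w"); save("side","p_s",(230,190,430,320),4); save("top","p_t",(320,130,450,280),4)
E
```

```text
time: 23.85
tool_pos: [0.5136, -0.3314, 0.0592]
tool_rot: [0.006, 0.691, 0.723, -0.004]
contact_force: [1.3, -24.3, -11.2]
gripper_width: 0.001
t 23.85 board xy -0.0103 -0.0652 z 0.0592 F(board) [  0.1 -24.3 -11.2] w 0.001
tool axes in board (cols)
 [[-0.     1.     0.003]
 [ 1.     0.    -0.015]
 [-0.015  0.003 -1.   ]]
time: 24.98
tool_pos: [0.5172, -0.4342, 0.2077]
tool_rot: [-0.001, 0.692, 0.722, 0.0]
contact_force: [0.8, 1.0, -3.1]
gripper_width: 0.004
t 24.98 board xy -0.0114 -0.168 z 0.2077 F(board) [ 0.9  1.  -3.1] w 0.004
tool axes in board (cols)
 [[ 0.002  1.    -0.001]
 [ 1.    -0.002  0.001]
 [ 0.001 -0.001 -1.   ]]
```

View pics/p_w.png

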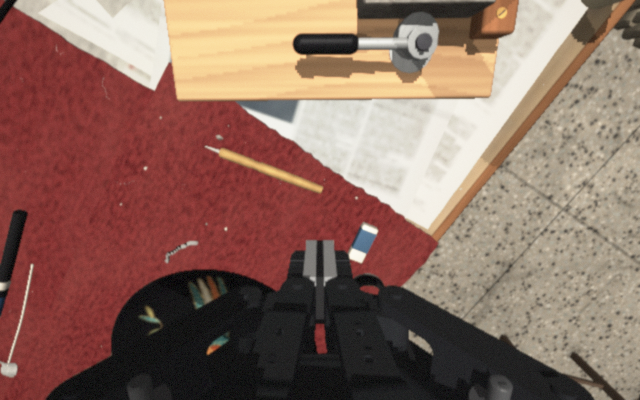

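View pics/p_s.png

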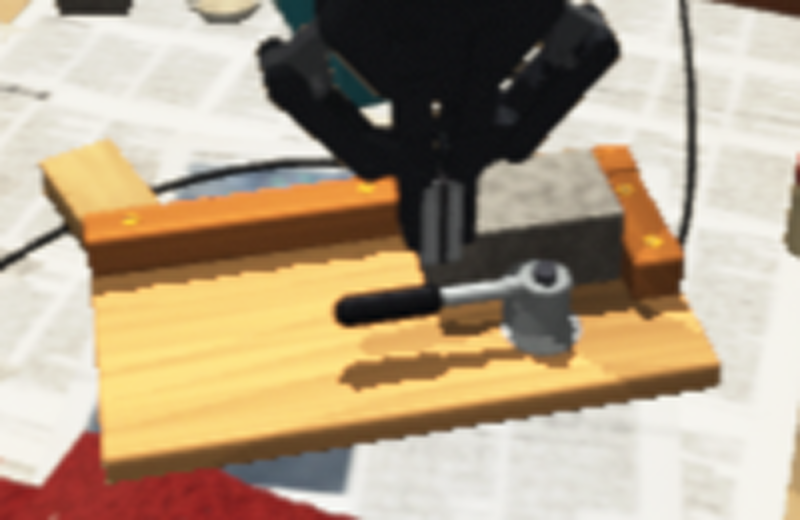

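View pics/p_t.png

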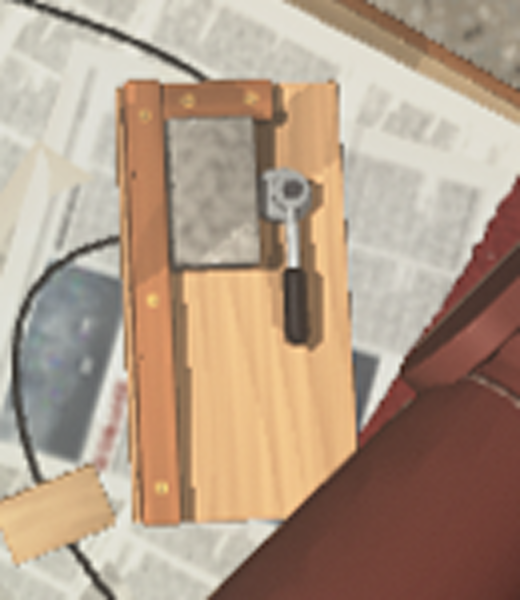

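The stone is in the corner (top view 165–260, 118–268), the cam is against its side, and the lever is parallel to the board. Final reprojection check, then hand in.

Run:
```python
from h import *
from fit import X,Ct
b=np.load("b.npy")
P=[(.12,.035,.07),(.12,-.023,.07),(.02,-.023,.07),(.02,.035,.07),(-.015,-.0473,.062)]
print(((proj(0,X(b,P),Ct)+.375-[320,130])*4).round(0))
for n,old in (("engraver",(430.7,225.6)),("sanding_block",(333.6,259.5))):
    r=landmark_of("top",n); print(n,old,[x["pixel"] for x in r[:1]])
job_done()
```

```text
[[167. 117.]
 [254. 114.]
 [260. 264.]
 [173. 266.]
 [297. 316.]]
engraver (430.7, 225.6) []
sanding_block (333.6, 259.5) [[332.4, 259.5]]
the job is handed in; nothing more can be done
```

The whetstone is clamped on the board: it sits flat against the fence and the end stop, with the cam lever turned fully in. I handed the job in at about 25 s.

- **Moves:** I pushed the stone onto the fence with the fingers, slid it along to the end stop, then swept the lever round. The tool was clear of everything at hand-in.
- **Fence and stop:** each push ended with the fingers stopped dead, at 28 N against the fence and 34 N against the stop. In the last top view the stone's corners were within about 4 zoomed pixels (roughly 2–3 mm) of where they would be at home.
- **Clamp:** the lever took about 15 N while the cam was biting. It rose to 24 N with almost no further movement, at the position expected for 2.1 rad. In the pictures after retreat the lever lay parallel to the board and the cam touched the stone.
- **Other objects:** the sanding block's position was unchanged to about 1 pixel. The network could not find the engraver in the last top view, where the arm covered it, but the wrist picture shows it lying on the felt. I did not measure the other bystanders again; the arm went down only over the board and just beside it.

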